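# Vent the air-abrasive bleed valve in a fossil lab

### The arm

A 6-joint arm with a two-finger parallel gripper is mounted at the origin on the work surface. World frame = base frame: x ahead of the robot, y to its left, z up, the work surface at z = 0. Lengths are in m, angles in degrees, forces in N, time in s.
With the tool pointing down it reaches from about 0.325 to 0.85 m from the base axis. Payload 15.5 kg.
Tool frame: the origin (TCP) lies midway between the tips of the shut fingers; the grasp point (between the pads) lies 19 mm behind it; y points along the fingers, x is the direction in which the jaws open and shut, and the axes are right-handed (so a half turn about y gives the same grasp; the last joint's range is limited). The gripper opens to 91 mm and grips with 3 to 60 N. Pads are 32 mm wide; open, the fingers measure 118 mm over their backs; the gripper's body (76 mm by 178 mm) begins 60 mm behind the grasp point.
Start: joints at [-73.023, 28.281, 77.091, -0, 74.628, -5.472], TCP at [0.239, -0.578, 0.214] pointing down, gripper open.
Joint ranges: [-166.48, 166.48], [-47.26, 123.95], [12.59, 153.08], [-70.14, 250.14], [6.76, 159.57], [-176.63, 176.63]. Speed limits (degrees/s): [108.29, 108.29, 147.25, 172.46, 172.46, 172.46].

### API

Orientations are given as a 3x3 rotation matrix whose columns are the frame's x, y, z axes.
In Python, from bench import ctrl gives the robot as it stands. The module is installed in compiled form; this text tells all that it offers. Calls block until the motion is done:
- ctrl.goto(position, orientation): joint-space move of the TCP to a pose.
- ctrl.move_l(position, vel=0.15, ori=None, contact_N=None): straight line of the TCP; ori=None keeps the orientation; vel is the mean speed in m/s. With contact_N (N) it stops when the force on the tool has changed by that much, and returns True; else False.
- ctrl.movej(angles): joint-space move.
- ctrl.command_gripper(opening): opening from 0.0 (shut) to 1.0 (fully open); the grip force is fixed at half the most; returns when the fingers have stopped.
- ctrl.sleep(seconds).
- ctrl.ik(position, orientation): joint angles nearest the present ones, or None.
- ctrl.read_camera(name): name is "scene" or "top" or "wrist"; returns the picture (384x512x3 uint8, blue, green, red); there is no depth.
- ctrl.camera_params(name): a dict with "fx", "fy", "cx", "cy" (pixels), "D" ([k1, k2, p1, p2, k3] as OpenCV has them; the pictures are not rectified), "pose" (4x4, takes a point from camera to world coordinates); the wrist camera has in their place "T_tool_cam" (4x4, takes a point from camera to tool coordinates, whose origin is the TCP and whose axes are the tool frame's). Camera axes: x right, y up, looking along -z (the intrinsics and any distortion apply to the point x, -y, -z); pixel columns grow to the right and rows downward; lengths in m; the calibration is good to about 2 mm. A picture is of the moment at which its call begins: read the wrist's pose just before it. camera_params takes no time and is no camera call.
A pose or a line that the arm cannot do raises ctrl.MotionError and nothing moves.
- ctrl.sign_off(): hands the job in, once; it reports no verdict.
Readings, each from a call of its own:
- ctrl.current_t(): time.
- ctrl.current_q(): joint angles.
- ctrl.current_dq(): joint speeds.
- ctrl.current_effort(): joint torques, N m.
- ctrl.current_tool_pos(): TCP position.
- ctrl.current_eef_rot(): TCP orientation.
- ctrl.current_contact_force(): force on the tool from outside, world axes, zero at the start.
- ctrl.current_wrist_torque(): the same for the moment, N m.
- ctrl.current_grip_width(): opening from 0.0 (shut) to 1.0 (fully open).
Only numpy, scipy, OpenCV 4.12 (cv2) and the standard library are available. Lean on these libraries where they do the work, as an engineer would, in place of code of your own. Each camera call takes 0.05 s, during which the arm holds its last target.

### The job

Vent the aluminium bleed block: swing its retaining arm well clear, lift off the tall grey cap and stand it open end down on the bare floor of the copper tray beside the specimen. Then unscrew the knurled brass lock nut until it is up at its stop, and press the freed valve pin right down for a good second before letting it spring back up. Leave the specimen and everything else on the bench undisturbed, and do not knock the cap over.

Things in the scene. Friction and masses are not known exactly. Their poses are not given: they have to be found in the camera images.
- station: Fixed aluminium block, 180 (x) x 124 (y) x 50 mm high; origin at the centre of its underside. In its frame the valve is at x +30, y 0 mm; the arm's steel pivot post (16 mm thick, 136 mm high) at x -55, y 0; two upright brass hose fittings (12 mm thick, 17 at the foot, 96 mm high) at x +30, y +-50 mm: fingers round the valve fit only within about 1 rad of the block's x axis.
- clamp_knob (a point): Centre of the upright round black knob (18 mm thick; its top is 17 mm above this point, the top of the bar that carries it 22 mm below) at the free end of the retaining arm, 120 mm from the pivot and 169 mm above the bench.
- clamp_pivot (a point): Pivot axis (vertical) of the retaining arm, at the height of the middle of its bar (142 mm above the bench). The arm is a steel bar 16 mm wide, 10 mm thick that lies 3 mm over the cap's top and stops it from being lifted.
- clamp (a joint): Angle of the retaining arm about its vertical pivot, rad: 0 = lies along the block's +x axis, over the cap; grows as the arm swings anticlockwise seen from above, towards the block's +y side; stop at 1.7. It starts between 0 and 0.2 and stays where it is left (about 1 N at the knob moves it). From about 1.05 on, a hand over the valve has room; swung towards the tray, it can overhang the tray.
- cap_center (a point): Loose grey plastic cap, a round cup 54 mm across and 80 mm high, wall 3.5 mm, open end down, 60 g; this point is on its axis, half-way up; z is its axis and points to the closed top. It starts over the valve, standing on a flange 54 mm above the bench, its top 134 mm above the bench; it must be raised by 75 mm to clear the valve pin.
- nut_center (a point): Centre of the knurled brass lock nut, 38 mm across and 24 mm high, on the vertical valve axis, 87 mm above the bench when tight. It is under the cap at first. Below it is a neck 20 mm thick (28 mm just under the nut) and, at 54 mm above the bench, the flange (64 mm across).
- nut (a joint): Turn of the lock nut, rad: 0 = tight, grows as it is unscrewed (anticlockwise seen from above), starts tight, stop at 3.0, where it is fully unscrewed. The nut climbs 2.5 mm per rad (7.5 mm in all), stays on the pin and cannot come off. Light friction (0.06 N m); it stays where it is left.
- pin_top (a point): Top centre of the steel valve pin, a round head 16 mm across, 125 mm above the bench at rest; it stands 26 mm above the tight nut, about 18 mm above the unscrewed one.
- pin (a joint): How far the valve pin is pressed straight down, m: 0 = up, 0.006 = right down. Spring: 2.4 N to start, 6 N right down. Until the nut is unscrewed the nut holds it up (1 mm of play).
- tray: Fixed copper-coloured open tray, 240 (x) x 125 (y) mm, rim 22 mm high, walls and floor 3 mm; origin at the centre of its underside. Its place on the bench and its yaw vary.
- fossil_center (a point): Centre (18 mm above its underside) of the specimen, a dark brown fossil vertebra (waisted disc with three stubby spines), 62 (x) x 80 (y) x 36 mm high, 0.35 kg, loose in the tray, up to 60 mm from the tray's centre along the tray's long x axis, either way; its own x lies within 0.25 rad of the tray's x. Bare floor lies on both sides of it, more on the side away from it.
- reservoir: Fixed round steel reservoir, 108 mm across, 140 mm high, with a black wing handle on top; nothing to do with the job. Origin at the centre of its underside.
- jar: Loose amber jar with black lid, 52 mm across, 70 mm high, a bystander that stands just beyond the bleed block. Origin at the centre of its underside.
- jar_lid: Loose black jar lid, 64 mm across, 12 mm high, a bystander near the robot. Origin under its centre.
- brush_pot: Loose pot full of brushes, 68 mm across, 155 mm high with the brushes, a bystander that stands beyond the reservoir. Origin under its centre.
- phone: Loose phone, 150 x 74 x 10 mm, a bystander near the robot. Origin under its centre.
- spatula: Loose spatula, 170 mm long, lying near the left edge of the bench, a bystander.
Not all that is in view belongs to the job. What is shaped like the part that bears cap_center but turquoise is not meant.

How it is judged (in metres and radians):
On the way, in this order (a step that is already met when the one before it is completed fails the run):
1. the retaining arm is swung clear of the cap (value of joint clamp above 0.8 rad), for 0.1 s.
2. the cap stands upright, let go, on the tray's floor (x of cap_center in the frame of tray between -0.09 and 0.09 m and y of cap_center in the frame of tray between -0.036 and 0.036 m and z of cap_center in the frame of tray between 0.038 and 0.048 m and angle between cap_center's own z axis and vertical below 0.1 rad and contact force between the fingers and cap below 0.1 N), for 0.2 s.
3. the lock nut is unscrewed up to its stop (value of joint nut above 2.6 rad), for 0.1 s.
4. the valve pin is pressed right down and held for a second, with the nut unscrewed (value of joint nut above 2.6 rad and value of joint pin above 0.0042 m), for 0.8 s.
At the end, for the whole second after the job is handed in: Retaining arm over 0.8 rad open; nut unscrewed over 2.6 rad; pin up within 1 mm; cap still and upright (0.1 rad) on the tray floor, its centre within 90 mm along and 36 mm across of the tray centre; specimen within 20 mm of its start (value of joint clamp above 0.8 rad and value of joint nut above 2.6 rad and value of joint pin below 0.001 m and x of cap_center in the frame of tray between -0.09 and 0.09 m and y of cap_center in the frame of tray between -0.036 and 0.036 m and z of cap_center in the frame of tray between 0.038 and 0.048 m and angle between cap_center's own z axis and vertical below 0.1 rad and linear speed of cap below 0.02 m/s and distance of fossil_center from where it was at the start of the episode below 0.02 m); the robot touches nothing.
It fails at once if the specimen is shoved (distance of fossil_center from where it was at the start of the episode above 0.02 m).
It fails at once if the cap is knocked over (angle between cap_center's own z axis and vertical above 0.8 rad).
It fails at once if a bystander is shoved or knocked over (distance of any of jar, jar_lid, brush_pot, phone, spatula from where it was at the start of the episode above 0.025 m or angle between any of jar, jar_lid, brush_pot, phone, spatula's own z axis and vertical above 0.5 rad).
It also fails if it takes over 72 s, if anything falls off the work surface, if the arm or the gripper's body presses on something with over 40 N, if the wrist force passes 120 N, or if a joint passes its speed limit or range.

## Working session

There is one attempt and no reset: what is moved stays moved. The work goes in short steps, each a Python script; the robot and the scene stay as the last script left them, time stands still between calls to the robot, and variables do not carry over. Pictures are saved under pics/ and viewed, and the job is handed in when it is done.

```bash
mkdir -p pics; ls
python3 - <<'E'
from bench import ctrl
import cv2,numpy as np
for n in ["scene","top","wrist"]:
    cv2.imwrite(f"pics/{n}0.png",ctrl.read_camera(n))
    p=ctrl.camera_params(n); print(n,{k:np.round(v,4).tolist() for k,v in p.items()})
print(ctrl.current_t(),ctrl.current_eef_rot())
E
```

```text
pics
scene {'fx': 366.0097, 'fy': 366.0097, 'cx': 256.4051, 'cy': 195.3811, 'D': [-0.047, 0.0, 0.0, 0.0, 0.0], 'pose': [[-0.2313, -0.6608, 0.7141, 1.3038], [0.9727, -0.1719, 0.156, 0.2136], [0.0197, 0.7306, 0.6825, 0.9005], [0.0, 0.0, 0.0, 1.0]]}
top {'fx': 436.9394, 'fy': 436.9394, 'cx': 256.1613, 'cy': 195.9427, 'D': [-0.0731, 0.0, 0.0, 0.0, 0.0], 'pose': [[0.0101, 0.9985, -0.0529, 0.4193], [-0.9999, 0.0096, -0.0096, 0.0229], [-0.009, 0.053, 0.9986, 1.5085], [0.0, 0.0, 0.0, 1.0]]}
wrist {'fx': 337.1834, 'fy': 337.1834, 'cx': 256.3967, 'cy': 185.7161, 'D': [-0.0609, 0.0, 0.0, 0.0, 0.0], 'T_tool_cam': [[1.0, -0.0013, 0.0002, 0.0002], [0.0005, 0.2808, -0.9598, -0.1703], [0.0012, 0.9598, 0.2808, 0.0792], [0.0, 0.0, 0.0, 1.0]]}
0.15 [[ 3.81857274e-01 -2.44790511e-04  9.24221274e-01]
 [-9.24220849e-01  8.93127967e-04  3.81857335e-01]
 [-9.18922919e-04 -9.99999571e-01  1.14806917e-04]]
```

View pics/scene0.png

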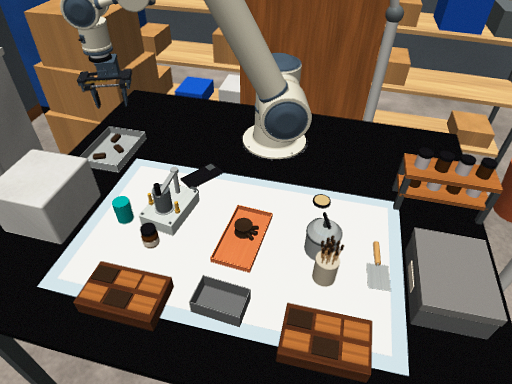

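View pics/top0.png

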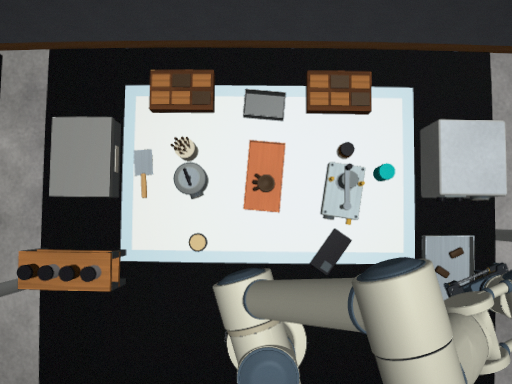

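View pics/wrist0.png

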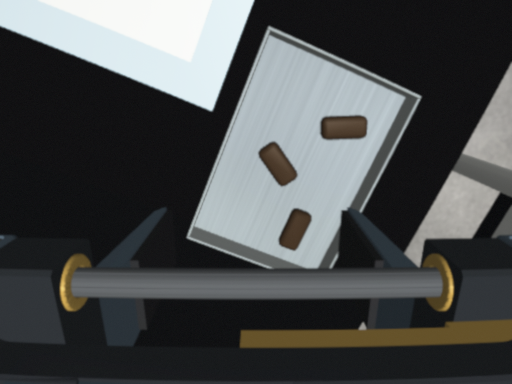

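Top view: block around (343,190), tray around (264,177) with the specimen at (263,183), reservoir at (190,180), and the turquoise decoy at (384,172). I'll zoom in.

Run:
```python
import cv2
a=cv2.imread("pics/top0.png")
cv2.imwrite("pics/top0z.png",cv2.resize(a[130:235,310:405],None,fx=6,fy=6,interpolation=cv2.INTER_CUBIC)[:600])
cv2.imwrite("pics/top0t.png",cv2.resize(a[130:225,230:300],None,fx=6,fy=6,interpolation=cv2.INTER_CUBIC))
s=cv2.imread("pics/scene0.png")
cv2.imwrite("pics/scene0z.png",cv2.resize(s[150:280,100:290],None,fx=4,fy=4,interpolation=cv2.INTER_CUBIC))
```

```text
(no output)
```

View pics/top0z.png

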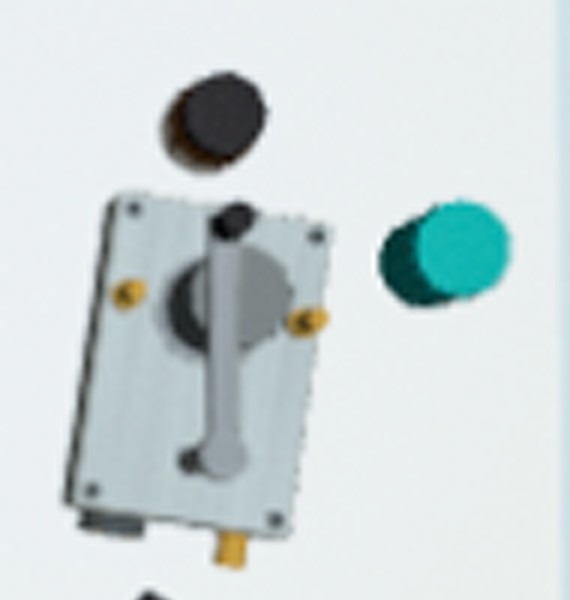

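View pics/top0t.png

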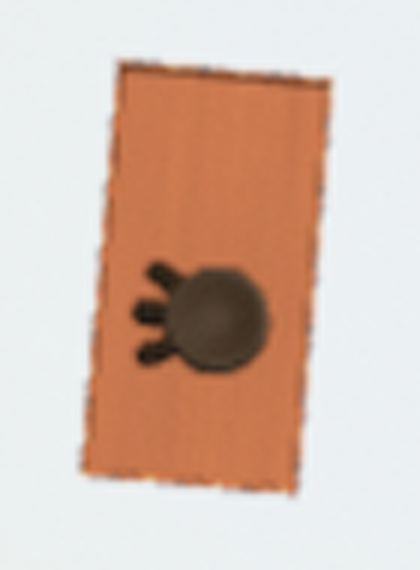

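View pics/scene0z.png

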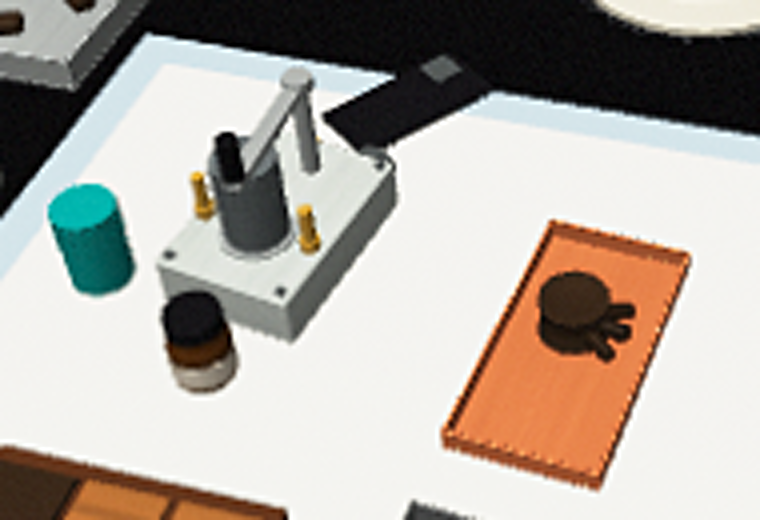

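```bash
cat > h.py <<'E'
from bench import ctrl
import cv2,numpy as np
def cam(n):
    p=ctrl.camera_params(n); K=np.array([[p['fx'],0,p['cx']],[0,p['fy'],p['cy']],[0,0,1.]]); D=np.array(p['D'])
    if n!='wrist': T=np.array(p['pose'])
    else:
        T=np.eye(4);T[:3,:3]=ctrl.current_eef_rot();T[:3,3]=ctrl.current_tool_pos();T=T@np.array(p['T_tool_cam'])
    return K,D,T
def pix2pt(uv,z,c):
    K,D,T=c; uv=np.array(uv,float).reshape(-1,1,2)
    n=cv2.undistortPoints(uv,K,D).reshape(-1,2)
    d=np.c_[n[:,0],-n[:,1],-np.ones(len(n))]@T[:3,:3].T
    s=(z-T[2,3])/d[:,2]
    return T[:3,3]+d*s[:,None]
def proj(P,c):
    K,D,T=c; P=np.array(P,float).reshape(-1,3)
    q=(P-T[:3,3])@T[:3,:3]; q=q*[1,-1,-1]
    return cv2.projectPoints(q,np.zeros(3),np.zeros(3),K,D)[0].reshape(-1,2)
def down(a):  # tool y down, tool x (jaw axis) at heading a
    x=np.array([np.cos(a),np.sin(a),0]);y=np.array([0,0,-1.]);return np.c_[x,y,np.cross(x,y)]
E
python3 - <<'E'
from h import *
c=cam('top'); a=cv2.imread("pics/top0.png")
z=lambda l:np.array(l)/6-0.4+[310,130]
s=pix2pt(z([(133,208),(317,237),(92,490),(275,520)]),.05,c)[:,:2]
print("screws",s.round(4).tolist(),"center",s.mean(0), "dims",np.linalg.norm(s[0]-s[1]),np.linalg.norm(s[0]-s[2]))
ux=(s[0]+s[1]-s[2]-s[3]);print("yaw",np.arctan2(ux[1],ux[0]))
e=pix2pt(z([(120,195),(330,222),(290,538),(72,505)]),.05,c)[:,:2];print("edge center",e.mean(0))
print("fit",pix2pt(z([(128,291),(310,322)]),.096,c)[:,:2],"pivot",pix2pt(z([(222,458)]),.147,c),"knob",pix2pt(z([(236,218)]),.186,c))
hsv=cv2.cvtColor(a,cv2.COLOR_BGR2HSV)
m=cv2.inRange(hsv,(3,90,90),(18,255,255));m[:, :235]=0;m[:,295:]=0;m[:130]=0;m[220:]=0
m=cv2.morphologyEx(m,cv2.MORPH_CLOSE,np.ones((3,3)))
cs=max(cv2.findContours(m,0,2)[0],key=cv2.contourArea)
w=pix2pt(cs.reshape(-1,2),.022,c)[:,:2].astype(np.float32);r=cv2.minAreaRect(w*1000);print("tray",r)
k=pix2pt(z([(218,320),(145,312)]),.036,c);print("fossil disc",k[0],"spine",k[1])
print("jar",pix2pt(z([(226,113)]),.07,c),"decoy",pix2pt(z([(462,248)]),.08,c))
E
```

```text
screws [[0.6055, -0.2161], [0.5904, -0.3195], [0.4475, -0.1933], [0.4317, -0.2955]] center [ 0.51879231 -0.25609553] dims 0.10458772879403624 0.15964770248813928
yaw -0.14684914479922972
edge center [ 0.51814167 -0.2554351 ]
fit [[ 0.55445852 -0.20579096]
 [ 0.53864137 -0.30472086]] pivot [[ 0.46290355 -0.24665466  0.147     ]] knob [[ 0.58364504 -0.24627388  0.186     ]]
tray ((567.9013061523438, 11.420307159423828), (121.42664337158203, 236.5122528076172), 85.4378890991211)
fossil disc [ 0.5443048  -0.26643983  0.036     ] spine [ 0.54841023 -0.22511859  0.036     ]
jar [[ 0.65651147 -0.26454793  0.07      ]] decoy [[ 0.58168134 -0.39277848  0.08      ]]
```

Run:
```python
from h import *
c=cam('top')
z=lambda l:np.array(l)/6-0.4+[230,130]
k=pix2pt(z([(218,320),(145,312)]),.036,c)[:,:2];print("fossil disc",k[0],"spine",k[1])
print("tray corners",pix2pt(z([(119,62),(331,79),(297,494),(82,474)]),.022,c)[:,:2].round(4).tolist())
print("reservoir",pix2pt([(190,179)],.14,c))
yaw=-.15;B=np.array([.5188,-.256]);ux=np.array([np.cos(yaw),np.sin(yaw)])
V=B+.03*ux;P=B-.055*ux;print("valve",V,"pivot",P)
# check projections in the scene image
sc=cam('scene');print(proj([[*V,.134],[*P,.147]],sc), (np.array([[250,150],[297,78]])/4+[100,150]))
pk=.003
for th in [0,.5,1,1.35]:
  h=pk+th; p=P+.12*np.array([np.cos(h),np.sin(h)])
  for a in (h+np.pi/2,h-np.pi/2): print(th,p.round(3),np.round(ctrl.ik([*p,.156],down(a)) if ctrl.ik([*p,.156],down(a)) is not None else 0,0))
```

```text
fossil disc [0.54164335 0.00438518] spine [0.54578054 0.04555678]
tray corners [[0.6905, 0.0622], [0.6817, -0.0592], [0.4443, -0.0414], [0.4545, 0.0806]]
reservoir [[0.54327934 0.24512359 0.14      ]]
valve [ 0.54846313 -0.26048314] pivot [ 0.46441759 -0.2477809 ]
[[159.62203009 188.76524668]
 [173.44138629 169.68366889]] [[162.5  187.5 ]
 [174.25 169.5 ]]
0 [ 0.584 -0.247] [ -28.   32.   80.   -0.   68. -119.]
0 [ 0.584 -0.247] [-28.  32.  80.  -0.  68.  61.]
0.5 [ 0.57 -0.19] [ -24.   30.   85.   -0.   66. -143.]
0.5 [ 0.57 -0.19] [-24.  30.  85.  -0.  66.  37.]
1 [ 0.529 -0.147] [ -22.   26.   92.   -0.   62. -169.]
1 [ 0.529 -0.147] [-22.  26.  92.  -0.  62.  11.]
1.35 [ 0.49  -0.131] [-22.  23.  98.  -0.  59. 171.]
1.35 [ 0.49  -0.131] [-22.  23.  98.  -0.  59.  -9.]
```

Run:
```python
from h import *
P=np.array([.4640,-.2475]);pk=.003
k=lambda th:P+.12*np.array([np.cos(pk+th),np.sin(pk+th)])
ctrl.goto([*k(0),.26],down(pk-np.pi/2))
cv2.imwrite("pics/w1.png",ctrl.read_camera('wrist')); c=cam('wrist')
print("expected knob px",proj([[*k(0),.186]],c))
cv2.imwrite("pics/t1.png",ctrl.read_camera('top'))
print(ctrl.current_t(),ctrl.current_tool_pos(),ctrl.current_grip_width())
```

```text
expected knob px [[254.85357183 194.95884509]]
2.0 [ 0.58357143 -0.24800619  0.25984729] 0.9987134955190423
```

View pics/w1.png

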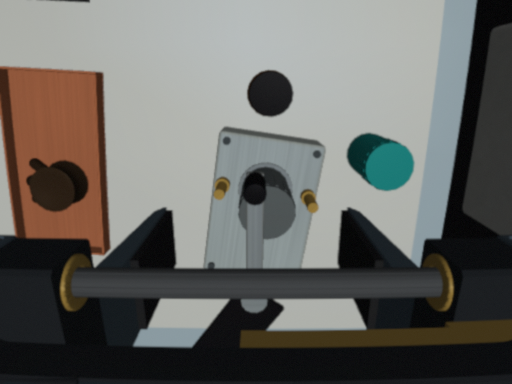

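Wrist view: the knob is at about (255,190), within a few pixels of the prediction of (255,195), and it is centred between the fingers. I'll swing the arm now.

Run:
```python
from h import *
P=np.array([.4640,-.2475]);pk=.003
k=lambda th:P+.12*np.array([np.cos(pk+th),np.sin(pk+th)])
ctrl.move_l([*k(0),.158],vel=.12)
ctrl.command_gripper(0.33)
for th in np.arange(.18,1.27,.18):
    ctrl.move_l([*k(th),.158],vel=.1,ori=down(pk+th-np.pi/2))
print(np.round(ctrl.current_contact_force(),2),th)
ctrl.sleep(.1)
ctrl.command_gripper(0.9)
ctrl.move_l([*k(th),.26],vel=.2)
cv2.imwrite("pics/t2.png",ctrl.read_camera('top')); cv2.imwrite("pics/s2.png",cv2.resize(ctrl.read_camera('scene')[120:300,80:300],None,fx=3,fy=3))
print(ctrl.current_t())
```

```text
[ 0.04 -0.11  0.78] 1.26
8.3583
```

View pics/s2.png

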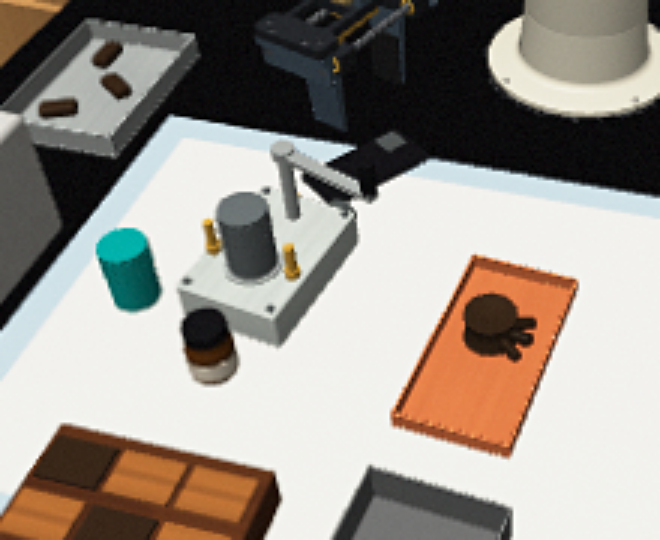

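The arm now lies well clear of the cap, at about 1.4 rad. Next I'll hover over the cap and check its centre.

Run:
```python
from h import *
V=np.array([.5485,-.2603])
ctrl.goto([*V,.25],down(-.15))
c=cam('wrist');im=ctrl.read_camera('wrist');print(proj([[*V,.134],[*V,.054]],c).round(1))
cv2.imwrite("pics/w3.png",im);print(ctrl.current_t(),np.round(ctrl.current_q(),1))
```

```text
[[257.4 181.1]
 [257.4 161.9]]
9.0167 [-31.   25.1  77.    0.   78.1 -22.4]
```

View pics/w3.png

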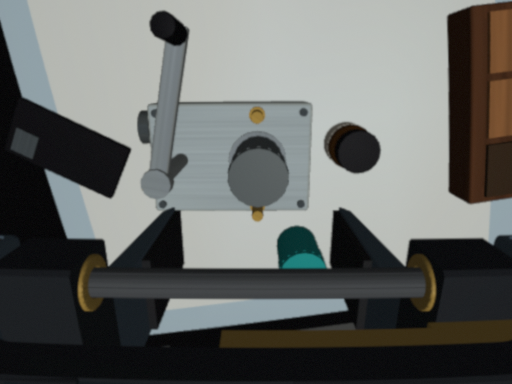

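Cap top at about (258,179), within 2 px of the prediction. I'll grasp and lift it.

Run:
```python
from h import *
V=np.array([.5485,-.2603])
ctrl.move_l([*V,.098],vel=.12)
ctrl.command_gripper(0.3)
print("grip mm",ctrl.current_grip_width()*91, ctrl.current_contact_force().round(2) if hasattr(ctrl.current_contact_force(),'round') else ctrl.current_contact_force())
ctrl.move_l([*V,.19],vel=.1)
ctrl.move_l([*V,.26],vel=.15)
print(ctrl.current_grip_width()*91,np.round(ctrl.current_contact_force(),2))
cv2.imwrite("pics/w4.png",ctrl.read_camera('wrist'))
cv2.imwrite("pics/s4.png",cv2.resize(ctrl.read_camera('scene')[100:300,80:300],None,fx=3,fy=3));print(ctrl.current_t())
```

```text
grip mm 53.7502024208476 [-0.46  0.15  2.7 ]
53.8277490990511 [-0.28 -0.83 -0.21]
12.7583
```

View pics/s4.png

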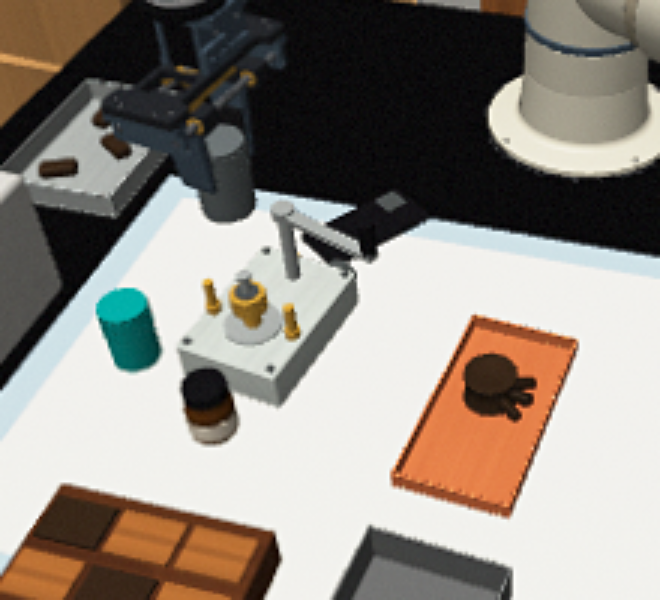

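View pics/w4.png

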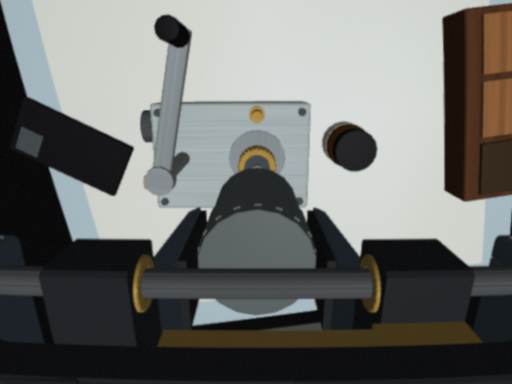

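The cap is held upright and the nut and pin are exposed. Next I'll place the cap in the tray.

Run:
```python
from h import *
t=np.array([.5678,.0106]);y=-.077;T=t+.06*np.array([np.cos(y),np.sin(y)])
ctrl.move_l([*T,.26],vel=.25,ori=down(y))
c=cam('wrist');cv2.imwrite("pics/w5.png",ctrl.read_camera('wrist'))
cv2.imwrite("pics/t5.png",ctrl.read_camera('top'))
ctrl.move_l([*T,.09],vel=.15)
ctrl.move_l([*T,.055],vel=.06)
print(np.round(ctrl.current_contact_force(),2))
cv2.imwrite("pics/s5.png",cv2.resize(ctrl.read_camera('scene')[150:300,150:330],None,fx=4,fy=4))
print(proj([[*T,.003]],c),ctrl.current_t())
```

```text
[ 0.88 -0.05 -0.69]
[[256.79991829 150.7962393 ]] 16.1833
```

View pics/s5.png

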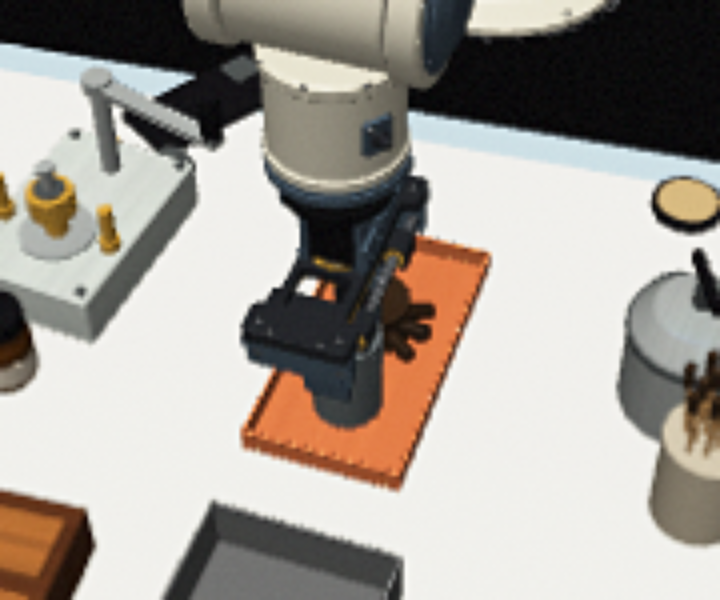

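View pics/w5.png

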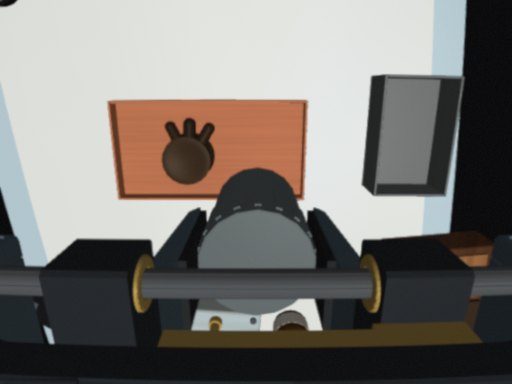

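The cap is over bare floor, between the specimen and the far wall. I'll set it down on contact.

Run:
```python
from h import *
p=np.array(ctrl.current_tool_pos())
hit=ctrl.move_l([p[0],p[1],.041],vel=.02,contact_N=2.0)
print(hit,ctrl.current_tool_pos(),np.round(ctrl.current_contact_force(),2))
ctrl.command_gripper(0.8)
p=np.array(ctrl.current_tool_pos());ctrl.move_l([p[0],p[1],.2],vel=.12)
ctrl.sleep(.1)
cv2.imwrite("pics/w6.png",ctrl.read_camera('wrist'))
V=np.array([.5485,-.2603])
ctrl.goto([*V,.25],down(-.15))
c=cam('wrist');cv2.imwrite("pics/w7.png",ctrl.read_camera('wrist'));cv2.imwrite("pics/t7.png",cv2.resize(ctrl.read_camera('top')[120:240,220:400],None,fx=4,fy=4))
print(proj([[*V,.125],[*V,.099],[*V,.054]],c).round(1),ctrl.current_t())
```

```text
True [0.6278902  0.00595683 0.04696252] [-0.69  1.07  4.23]
[[256.4 179.6]
 [256.5 172.6]
 [256.5 162.8]] 19.9167
```

View pics/w6.png

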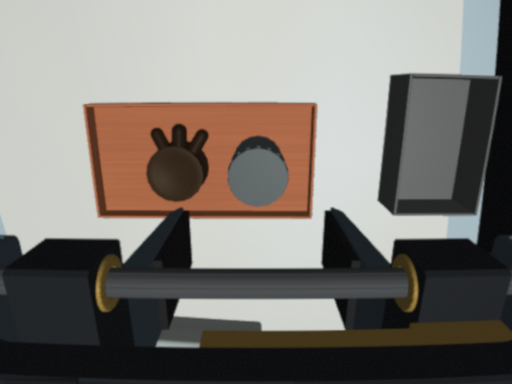

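View pics/w7.png

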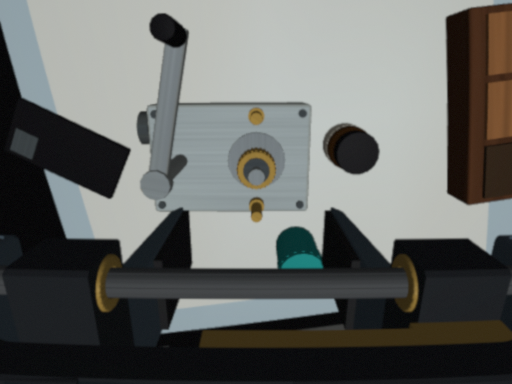

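View pics/t7.png

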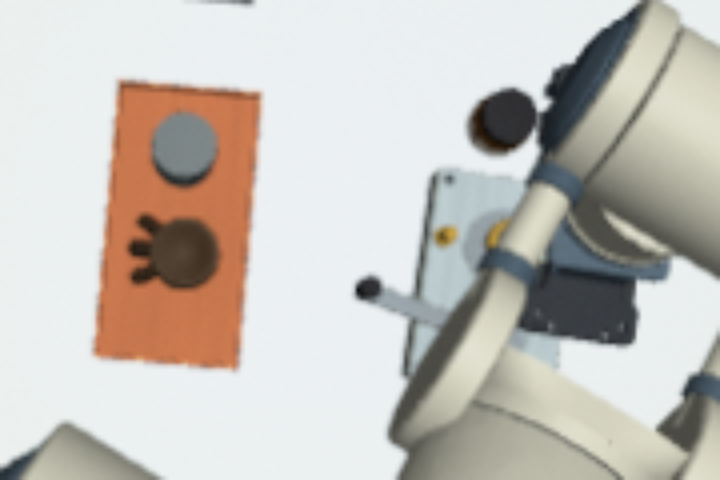

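The cap stands upright beside the specimen, and the pin top at (256,178) is about 1.5 px off the prediction. To get the valve axis free of calibration bias, I'll take a second view half a turn round.

```bash
python3 - <<'E'
from h import *
V=np.array([.5485,-.2603])
ctrl.move_l([*V,.2],vel=.15)
for i,a in enumerate([-.15,-.15+np.pi]):
    if i: ctrl.goto([*V,.2],down(a))
    c=cam('wrist');im=ctrl.read_camera('wrist');T=c[2];np.savez(f"pics/v{i}.npz",T=T)
    e=proj([[*V,.125]],c)[0];print(e,ctrl.current_tool_pos(),np.round(ctrl.current_q(),0))
    cv2.imwrite(f"pics/v{i}.png",im)
    x,y=int(e[0]),int(e[1]);cv2.imwrite(f"pics/v{i}z.png",cv2.resize(im[y-50:y+50,x-50:x+50],None,fx=5,fy=5,interpolation=cv2.INTER_NEAREST));print(x-50,y-50)
print(ctrl.current_t())
E
python3 -c "
import cv2,numpy as np
cv2.imwrite('pics/vv.png',np.hstack([cv2.resize(cv2.imread(f'pics/v{i}z.png'),(400,400)) for i in (0,1)]))"
```

```text
[256.37594061 195.66493987] [ 0.54912837 -0.26020422  0.2008813 ] [-31.  28.  81.   0.  72. -22.]
206 145
[255.9377734  195.75077636] [ 0.54848247 -0.26031639  0.20002265] [-31.  28.  81.  -0.  72. 158.]
205 145
23.2583
```

View pics/vv.png

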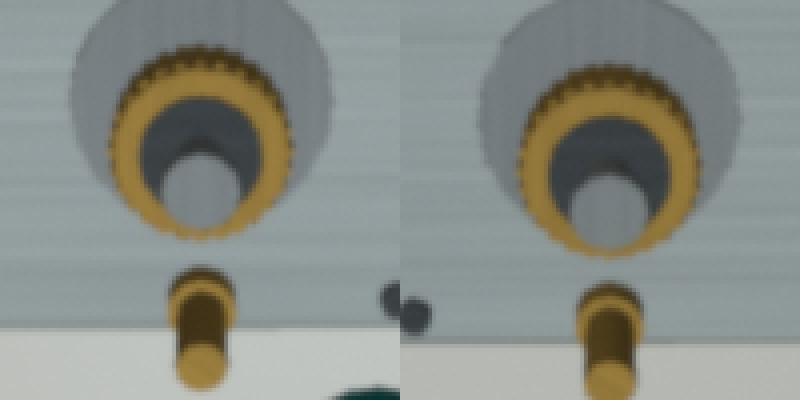

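Run:
```python
from h import *
K,D,_=cam('wrist')
A=[]
for i,(pin,nut) in enumerate([((256,192.5),(206+200/4,145+155/4)),((257.5,198),(205+210/4,145+172/4))]):
    T=np.load(f"pics/v{i}.npz")['T'];q=pix2pt([pin],.125,(K,D,T))[0];n=pix2pt([nut],.099,(K,D,T))[0];print(q,n);A.append((q,n))
print(np.mean(A,0).round(4))
b=-.15
V=np.mean(A,0)[0,:2]
for a in np.array([-.85,.85,-.95,.95]): 
    q=ctrl.ik([*V,.075],down(b+a)); print(a,None if q is None else np.round(q))
```

```text
[ 0.54859073 -0.25774714  0.125     ] [ 0.54847082 -0.25821321  0.099     ]
[ 0.5475841  -0.25833042  0.125     ] [ 0.54746492 -0.25851606  0.099     ]
[[ 0.5481 -0.258   0.125 ]
 [ 0.548  -0.2584  0.099 ]]
-0.85 [-31.  36.  88.  -0.  56.  26.]
0.85 [-31.  36.  88.  -0.  56. -71.]
-0.95 [-31.  36.  88.  -0.  56.  32.]
0.95 [-31.  36.  88.  -0.  56. -77.]
```

The two views agree on the valve axis at (0.548, -0.258), about 2 mm off my first estimate. Now the first unscrewing stroke.

Run:
```python
from h import *
V=[.5481,-.2582];b=-.15
ctrl.goto([*V,.2],down(b-.85))
ctrl.command_gripper(0.7)
print(ctrl.move_l([*V,.075],vel=.1,contact_N=8),ctrl.current_tool_pos())
f0=np.array(ctrl.current_contact_force())
ctrl.command_gripper(0.2)
print("w",ctrl.current_grip_width()*91,(np.array(ctrl.current_contact_force())-f0).round(2),ctrl.current_t())
n=3
for i in range(1,n+1):
    ctrl.move_l([*V,.075+.00425*i/n],vel=.0025,ori=down(b-.85+1.7*i/n))
    print(ctrl.current_t(),np.round(ctrl.current_contact_force(),1),np.round(ctrl.current_wrist_torque(),2))
ctrl.command_gripper(0.7)
print(ctrl.current_tool_pos(),ctrl.current_t())
```

```text
False [ 0.54843327 -0.25837002  0.07558938]
w 37.56332421705688 [-0.08 -0.68  0.18] 27.6
28.3167 [ 1.6 -0.8  0.8] [-0.25 -0.28  0.04]
29.0333 [ 3.6 -1.2  1.3] [-0.21 -0.86  0.08]
29.75 [ 5.4 -0.6  0.9] [-0.07 -1.06  0.04]
[ 0.54802124 -0.25817263  0.07921661] 30.3417
```

Run:
```python
from h import *
V=[.5481,-.2582];b=-.15
ctrl.goto([*V,.0793],down(b-.85)); print(np.round(ctrl.current_contact_force(),1),ctrl.current_t())
ctrl.command_gripper(0.2)
print("w",ctrl.current_grip_width()*91)
n=5
for i in range(1,n+1):
    ctrl.move_l([*V,.0793+.0033*i/n],vel=.0015,ori=down(b-.85+1.5*i/n))
    print(ctrl.current_t(),np.round(ctrl.current_contact_force(),1),np.round(ctrl.current_wrist_torque(),2))
ctrl.command_gripper(0.7)
ctrl.move_l([*V,.2],vel=.15)
cv2.imwrite("pics/w8.png",ctrl.read_camera('wrist'));cv2.imwrite("pics/s8.png",cv2.resize(ctrl.read_camera('scene')[150:300,100:300],None,fx=4,fy=4))
print(ctrl.current_t())
```

```text
[ 0.6  0.2 -0.4] 31.9
w 37.15851311851024
32.875 [-0.4 -1.6  0.5] [-0.16 -0.12  0.06]
33.325 [ 1.5 -2.2  1.6] [-0.35 -0.31  0.07]
33.775 [ 2.6 -2.1  2.2] [-0.47 -0.57  0.07]
34.225 [ 4.8 -2.   1.8] [-0.39 -0.93  0.03]
34.675 [ 6.  -0.9 -0.5] [-0.13 -1.17 -0.45]
36.3
```

View pics/w8.png

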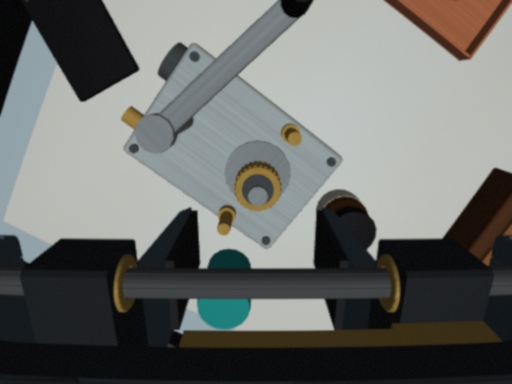

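View pics/s8.png

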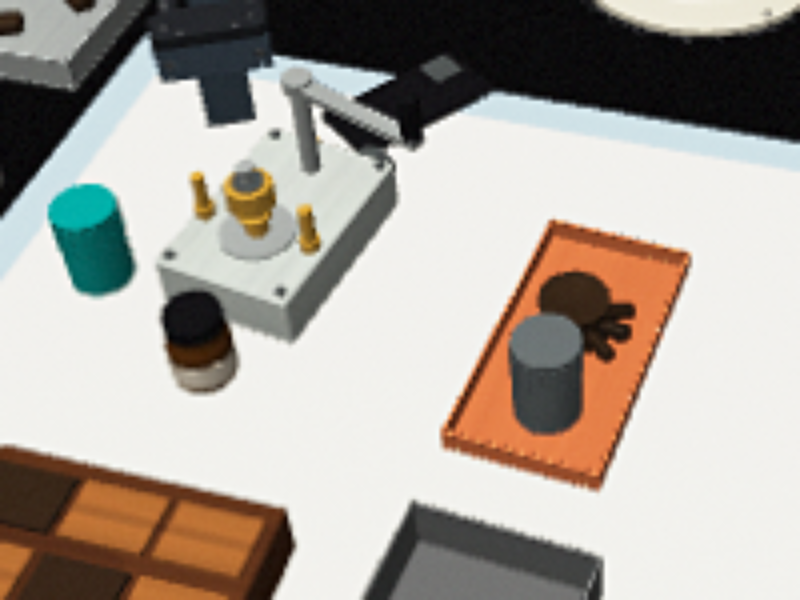

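The nut is visibly raised. The wrist torque jumped to -0.45 N m at the end of the stroke, which is consistent with the stop. Cap and specimen are fine. Now I'll press the pin.

Run:
```python
from h import *
V=[.5481,-.2582];b=-.15
ctrl.command_gripper(0.0)
ctrl.goto([*V,.15],down(b))
ctrl.move_l([*V,.129],vel=.08)
ctrl.sleep(.2);z0=np.array(ctrl.current_contact_force())
hit=ctrl.move_l([*V,.115],vel=.015,contact_N=10)
print(hit,np.array(ctrl.current_tool_pos()).round(4),(np.array(ctrl.current_contact_force())-z0).round(2))
for i in range(4):
    ctrl.sleep(.35);print(np.array(ctrl.current_tool_pos()).round(4),(np.array(ctrl.current_contact_force())-z0).round(2))
print(ctrl.current_t())
```

```text
True [ 0.5482 -0.2583  0.1192] [-1.32  0.48  9.1 ]
[ 0.5483 -0.2583  0.1192] [-1.12  0.13  8.24]
[ 0.5483 -0.2583  0.1192] [-0.91  0.91  9.41]
[ 0.5483 -0.2583  0.1192] [-1.48  0.7   8.75]
[ 0.5483 -0.2583  0.1192] [-1.1   0.72  8.94]
40.7
```

The pin was pressed about 5.8 mm at about 9 N and held 1.4 s. I'll retract and do the final check.

Run:
```python
from h import *
V=[.5481,-.2582];b=-.15
ctrl.move_l([*V,.2],vel=.06)
ctrl.move_l([V[0],V[1],.26],vel=.15)
c=cam('wrist');im=ctrl.read_camera('wrist');cv2.imwrite("pics/w9.png",im)
ctrl.goto([.3,-.5,.3],down(-1.18))
t=ctrl.read_camera('top');cv2.imwrite("pics/t9.png",cv2.resize(t[120:240,220:400],None,fx=4,fy=4));cv2.imwrite("pics/s9.png",cv2.resize(ctrl.read_camera('scene')[150:300,100:300],None,fx=4,fy=4))
print(ctrl.current_t(),np.round(ctrl.current_contact_force(),2))
```

```text
44.2083 [ 0.52 -0.45  0.2 ]
```

View pics/t9.png

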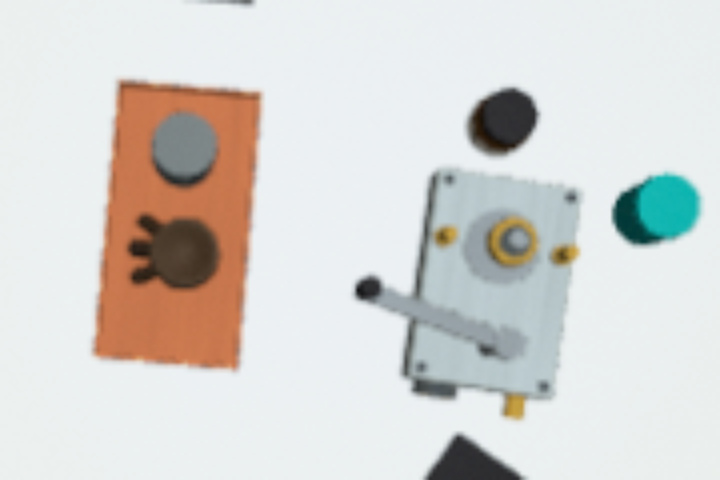

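View pics/s9.png

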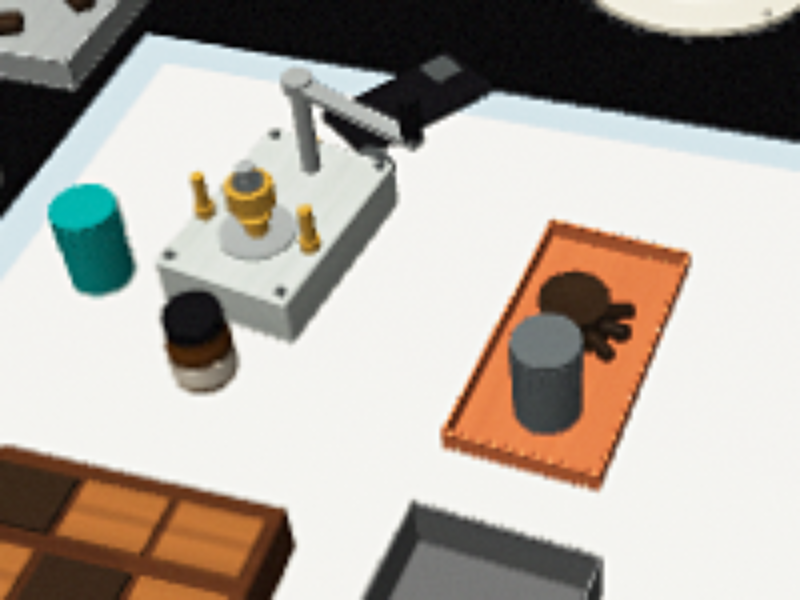

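The cap stands upright at (185,147), clear of the specimen at (185,253). The nut is raised with the pin up at (515,238), and the retaining arm is far to the side. Nothing else has moved, so I'll hand the job in.

Run:
```python
from h import *
q=pix2pt([(220+185/4,120+147/4)],.083,cam('top'))[0][:2]-[.5678,.0106];y=-.077
print("cap in tray",q[0]*np.cos(y)+q[1]*np.sin(y),-q[0]*np.sin(y)+q[1]*np.cos(y))
ctrl.sign_off()
```

```text
cap in tray 0.056505923797303834 -0.0015725156448355183
the job is handed in; nothing more can be done
```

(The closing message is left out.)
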